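# Tip the pipe nipple into the swing-arm cup

### The job

Push the station's swing arm round until its tin cup stands at the edge of the round top in front of the standing black pipe nipple, and with a fingertip tip the nipple over the edge so that it lies down in the cup. Then push the arm on round, nipple and all, until it is home against its stop on the right. Only push, gently, with nothing gripped: the nipple must not be lifted or dropped on the bench, and the other fittings, tools and jars stay where they are.

Things in the scene. Friction and masses are not known exactly. Their poses are not given: they have to be found in the camera images.
- station: Fixed cast fitting station. Origin: on the bench under its upright pivot axis (its z axis); x points away from the robot, y to the robot's left (turned a little each start). Its flat round top, radius 120 mm, no lip, lies 78 mm above the bench (bolt head in the middle, 10 mm higher); small fittings stand on it. The swing arm turns on the column under the top.
- swing_arm (a joint): Turn of the cast swing arm about the pivot, rad. 0: left stop (arm 100 degrees anticlockwise, from above, from the station's x axis). It grows anticlockwise from above: the cup comes from the left, past the side nearest the robot, to the right; 3.14: home against the right stop. It stays where it is left; pushing it takes 1 to 2 N at the cup.
- cup_floor (a point): Centre of the inner floor of the shallow tin cup fixed to the arm's end, 187 mm from the pivot axis, 57.5 mm above the bench. Outer radius 57 mm at its base (55 mm above the bench), 63 mm at its rim (77 mm above the bench, just below the round top and 4 mm outside its edge); wall 2 mm. Push on the outside of its wall. x axis: outwards along the arm; z up.
- nipple_mid (a point): Middle of the black iron pipe nipple: threaded tube, 33.4 mm diameter, 64 mm long, 0.16 kg. It stands near the edge of the round top on the robot's side (left, middle or right, swapped with valve and reducer), this point 32 mm above the top. z axis: along the tube. Pushed just past balance it falls; following through high up can upend it. Lying in the cup its middle is 17 mm above the cup floor.
- valve: Brass ball valve standing on one end on the round top, 58 mm tall, hexagon ends 33 mm across, a short black butterfly handle at its side that reaches 45 mm out from its axis along its x axis. Origin: centre of its underside. Leave alone.
- reducer: White nylon hose reducer standing wide end down on the round top, 55 mm tall, 48 mm across its collar. Origin: centre of its underside. Leave alone.
- clamp_a: Stainless spring band clamp lying flat at the back of the round top, ring of 38 mm diameter, 12 mm high, two ears. Origin: centre of its underside. Leave alone.
- clamp_b: The smaller stainless spring band clamp, 32 mm diameter, 12 mm high, likewise at the back of the round top. Origin: centre of its underside. Leave alone.
- pipe_wrench: Grey pipe wrench lying on the bench to the left, 220 mm long. Origin: under the root of its jaws. Leave alone.
- paste_jar: Jar of jointing paste on the bench to the right, 68 mm diameter, 75 mm tall. Origin: centre of its underside. Leave alone.
- elbow: Black iron pipe elbow on the bench to the right, 60 mm tall. Origin: centre of its lower end. Leave alone.
- tape_spool: White thread-tape spool lying flat on the bench to the left, 52 mm diameter, 15 mm high. Origin: centre of its underside. Leave alone.

How it is judged (in metres and radians):
On the way, in this order (a step that is already met when the one before it is completed fails the run):
1. the cup stands at the edge in front of the nipple, which still stands (horizontal distance between nipple_mid and cup_floor below 0.112 m and angle between nipple_mid's own z axis and vertical below 0.2 rad), for 0.2 s.
2. the nipple lies in the cup (z of nipple_mid in the frame of cup_floor between 0.008 and 0.027 m and horizontal distance between nipple_mid and cup_floor below 0.04 m and angle between nipple_mid's own z axis and vertical between 1.27 and 1.87 rad), for 0.2 s.
3. the arm is home against its right stop with the nipple in the cup (all of step 2 and value of joint swing_arm above 3.07 rad), for 0.2 s.
At the end, for the whole second after the job is handed in: The swing arm rests within 0.07 rad of its right stop; the nipple lies at rest in the cup, its middle within 40 mm of the cup's centre and 8 to 27 mm above the cup floor, its axis within 0.3 rad of level; everything let go (all of step 3 and velocity of joint swing_arm below 0.05 rad/s and linear speed of nipple below 0.03 m/s); the robot touches nothing.
It fails at once if the nipple is lifted (its middle more than 25 mm above its standing height) (height (world z) of nipple_mid above 0.135 m).
It fails at once if the nipple falls on the bench or beside the cup (height (world z) of nipple_mid below 0.055 m).
It fails at once if the nipple is gripped or pushed harder than 25 N, or the cup or its arm gripped or pushed harder than 36 N (contact force between the fingers and nipple above 25 N or contact force between the fingers and station above 36 N).
It fails at once if one of the other fittings, tools or jars is moved more than 15 mm (distance of any of valve, reducer, clamp_a, clamp_b, pipe_wrench, paste_jar, elbow, tape_spool from where it was at the start of the episode above 0.015 m).
It fails at once if the valve, the reducer, the jar or the elbow is knocked over (angle between any of valve, reducer, paste_jar, elbow's own z axis and vertical above 0.5 rad).
It also fails if it takes over 72 s, if anything falls off the work surface, if the arm or the gripper's body presses on something with over 40 N, if the wrist force passes 120 N, or if a joint passes its speed limit or range.

### The arm

A 7-joint arm with a two-finger parallel gripper is mounted at the origin on the work surface. World frame = base frame: x ahead of the robot, y to its left, z up, the work surface at z = 0. Lengths are in mm, angles in degrees, forces in N, time in s.
With the tool pointing down it reaches from about 425 to 1025 mm from the base axis. Payload 3.6 kg.
Tool frame: the origin (TCP) lies midway between the tips of the shut fingers; the grasp point (between the pads) lies 19 mm behind it; y points along the fingers, x is the direction in which the jaws open and shut, and the axes are right-handed (so a half turn about y gives the same grasp; the last joint's range is limited). The gripper opens to 85 mm and grips with 20 to 120 N. Pads are 22 mm wide; open, the fingers measure 114 mm over their backs; the gripper's body (76 mm by 85 mm) begins 54 mm behind the grasp point. The pads swing forward as they close: fully open they stand 13 mm farther back than shut.
Start: joints at [66.778, 33.873, 2.773, 92.16, -1.908, 54.013, -1.931], TCP at [222.411, -690.045, 231.302] pointing down, gripper open.
Joint ranges: [-153.93, 153.93], [-27.13, 128.08], [-72.61, 78.16], [10.71, 143.7], [-87.88, 267.88], [4.46, 118.87], [-176.78, 176.78]. Speed limits (degrees/s): [147.25, 147.25, 180, 180, 180, 180, 180].

### API

Orientations are given as [roll, pitch, yaw] about the fixed x, y, z axes, in that order (R = Rz(yaw) Ry(pitch) Rx(roll)).
In Python, from plant import env, optics gives the robot as it stands.
- The arm moves only by the tool move_arm, never from a script. Its argument "targets" is a list of rows, each a list of 5 numbers: the shift along the world's x, y, z in units of 25 mm (1.0 is 25 mm), then the turn about the world's z in units of 5 degrees (1.0 is 5 degrees), then the opening, from 0 (shut) to 1 (fully open). A call has 1 to 12 rows; each row shifts and turns the commanded pose from where the row before left it; what a row does not reach is not made up. A row lasts 1/12 s, in which the tool goes at most 41.7 mm and 7.16 degrees, less where a joint would pass 70% of its speed; a pose out of reach is approached as far as the arm can. A call is refused whole if a number of a shift passes 1 or a number of a turn 1, either way. A call with a gripper value outside its range is refused whole. The fingers move at their own pace and stop on an object; "force" is the grip in N (left out, the last holds). Time passes only in rows, so rows that do not move let the fingers close. It gives the time, the measured TCP pose, the force and the opening at its end, in the units of the state.
- env.get_state(): the state, without advancing time (a new reading comes with each control period).
- optics.get_image(name): name is "side" or "top"; returns the picture (384x512x3 uint8, red, green, blue); there is no depth.
- optics.camera_info(name): a dict with "fx", "fy", "cx", "cy" (pixels), "R" (3x3) and "t" (3): a world point X has camera coordinates R X + t. Camera axes: x right, y down, z forward; pixel columns grow to the right and rows downward; lengths in mm; the calibration is good to about 2 mm. A picture is of the moment at which its call begins. camera_info takes no time and is no camera call.
- env.close_job(): hands the job in, once; it reports no verdict.
Trained networks look in the newest picture that a camera, given by its name, has taken for a name from the list of things; names that differ only in an ending like _2 or _b are one class to them, and where a whole thing is asked for, a point or a joint stands for the part that bears it (a point fixed in the world has none). Each returns a list of dicts, best first, with "confidence" (0 to 1); they miss things now and then, are a little off and sometimes report something else, mostly with a low value. They report only what shows in the picture. A call takes as long as a camera call.
- optics.recognise(camera, thing): "centre" ([x, y, z] in mm, in world coordinates, good to about 4 mm: the middle of the surface that is visible of it).
- optics.silhouettes(camera, thing): "region" (384x512 bool, what is visible of it).
- optics.spot_point(camera, thing): "centre" ([x, y, z] in mm, in world coordinates, good to about 4 mm: a listed point, or the origin of a listed thing).
The state is a dict: "clock": time; "q": joint angles; "qvel": joint speeds; "tau": joint torques, N m; "position": TCP position; "ee_rot": TCP orientation; "force": force on the tool from outside, world axes, zero at the start; "moment": the same for the moment, N m; "finger_gap": opening from 0.0 (shut) to 1.0 (fully open).
Only numpy, scipy, OpenCV 4.12 (cv2) and the standard library are available. Lean on these libraries where they do the work, as an engineer would, in place of code of your own. Each camera call takes 0.05 s, during which the arm holds its last target. There are 200 camera calls.

## Working session

There is one attempt and no reset: what is moved stays moved. The work goes in short steps, Python scripts to look and compute and a tool call to move; the robot and the scene stay as the last step left them, time stands still between calls to the robot, and variables do not carry over. Pictures are saved under pics/ and viewed, about 8 in all and at most 12, crops included, and the job is handed in when it is done.

Besides the shell and the picture viewer there is one more tool, called after "Request:" by a JSON object that holds its "op" and its "data". move_arm: Moves the arm, as the interface text tells. Its arguments: {"type":"object","properties":{"targets":{"type":"array","items":{"type":"array","items":{"type":"number"}}},"force":{"type":"number"}},"required":["targets"]}

```bash
mkdir -p pics; ls; python3 - <<'E'
from plant import env, optics
import cv2,numpy as np
s=env.get_state();print(s['clock'],s['position'],s['ee_rot'],s['finger_gap'])
for c in ("top","side"):
    cv2.imwrite(f"pics/{c}0.png",optics.get_image(c)[:,:,::-1])
    i=optics.camera_info(c);print(c,i['fx'],np.round(-np.array(i['R']).T@np.array(i['t'])), np.round(i['R'],2).tolist())
for t in ["station","swing_arm","cup_floor","nipple_mid","valve","reducer","clamp_a","pipe_wrench","paste_jar","elbow","tape_spool"]:
    for c in ("top","side"):
        r=optics.spot_point(c,t) if t!="swing_arm" else optics.recognise(c,t)
        print(t,c,[(np.round(d["centre"]).tolist(),round(d["confidence"],2)) for d in r[:2]])
print(env.get_state()['clock'])
E
```

```text
pics
0.0 [ 222.14924553 -689.24602368  230.13518548] [-90.00751746   0.12826744 -72.12938779] 0.9956428067682661
top 481.5815439308021 [ 320.    3. 1619.] [[0.01, -1.0, 0.02], [-0.99, -0.01, -0.14], [0.14, -0.02, -0.99]]
side 364.27817190814517 [ 68. 590. 829.] [[-0.77, -0.64, -0.01], [-0.44, 0.54, -0.72], [0.46, -0.55, -0.69]]
station top [([614.0, 30.0, -3.0], 0.85)]
station side [([618.0, 38.0, 4.0], 0.81)]
swing_arm top [([563.0, 215.0, 60.0], 0.69)]
swing_arm side [([563.0, 210.0, 56.0], 0.85)]
cup_floor top [([557.0, 213.0, 57.0], 0.83)]
cup_floor side [([562.0, 209.0, 55.0], 0.65)]
nipple_mid top [([529.0, 15.0, 110.0], 0.56)]
nipple_mid side [([530.0, 15.0, 107.0], 0.5), ([636.0, 370.0, -0.0], 0.37)]
valve top [([558.0, -37.0, 75.0], 0.73), ([427.0, -385.0, -2.0], 0.17)]
valve side [([554.0, -38.0, 80.0], 0.74)]
reducer top [([540.0, 81.0, 75.0], 0.74)]
reducer side [([536.0, 84.0, 75.0], 0.49)]
clamp_a top [([677.0, 4.0, 79.0], 0.61), ([681.0, 91.0, 75.0], 0.57)]
clamp_a side [([680.0, 90.0, 79.0], 0.57), ([678.0, 3.0, 79.0], 0.42)]
pipe_wrench top [([489.0, 468.0, -3.0], 0.87), ([433.0, -386.0, 1.0], 0.52)]
pipe_wrench side [([490.0, 465.0, 2.0], 0.98)]
paste_jar top [([429.0, -385.0, 0.0], 0.66)]
paste_jar side [([431.0, -392.0, 6.0], 0.82)]
elbow top [([615.0, -422.0, 1.0], 0.48)]
elbow side [([616.0, -422.0, 1.0], 0.61)]
tape_spool top [([636.0, 372.0, -2.0], 0.69)]
tape_spool side [([633.0, 368.0, -3.0], 0.7)]
1.2
```

View pics/top0.png

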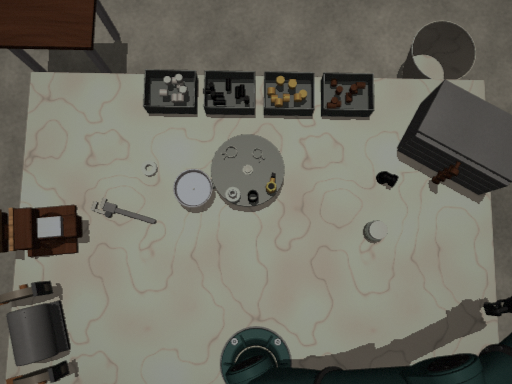

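View pics/side0.png

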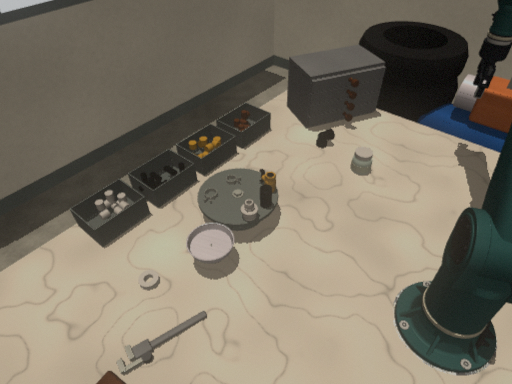

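The top view shows the cup at (194,189), left of the round top. Reducer, nipple and valve stand along the near edge at (233,194), (252,197) and (271,185), so the nipple is in the middle. The side view agrees. Next I shut the fingers and cross above the station to get behind the cup.

Request:
{"op": "move_arm", "data": {"targets": [[0.5,1,0,0,0],[0.5,1,0,0,0],[0.5,1,0,0,0],[0.5,1,0,0,0],[0.5,1,0,0,0],[0.5,1,0,0,0],[0.5,1,0,0,0],[0.5,1,0,0,0],[0.5,1,0,0,0],[0.5,1,0,0,0],[0.5,1,0,0,0],[0.5,1,0,0,0]], "force": 30}}

```text
clock: 2.2
position: [373.0, -388.9, 231.6]
ee_rot: [-90.0, -0.0, -72.1]
force: [0.6, 0.3, -0.6]
finger_gap: -0.0
```

Request:
{"op": "move_arm", "data": {"targets": [[0.5,1,0,0,0],[0.5,1,0,0,0],[0.5,1,0,0,0],[0.5,1,0,0,0],[0.5,1,0,0,0],[0.5,1,0,0,0],[0.5,1,0,0,0],[0.5,1,0,0,0],[0.5,1,0,0,0],[0.5,1,0,0,0],[0.5,1,0,0,0],[0.5,1,0,0,0]]}}

```text
clock: 3.2
position: [523.0, -88.8, 231.6]
ee_rot: [-90.0, -0.0, -72.1]
force: [0.1, -0.0, 0.3]
finger_gap: -0.002
```

Request:
{"op": "move_arm", "data": {"targets": [[0.5,1,0,0,0],[0.5,1,0,0,0],[0.5,1,0,0,0],[0.5,1,0,0,0],[0.5,1,0,0,0],[0.5,1,0,0,0],[0.5,1,0,0,0],[0.5,1,0,0,0],[0.5,1,0,0,0],[0.5,1,0,0,0],[0.5,1,0,0,0],[0,0,0,0,0]]}}

```text
clock: 4.2
position: [661.6, 193.4, 231.6]
ee_rot: [-89.7, 0.3, -71.7]
force: [0.2, 1.9, -0.5]
finger_gap: 0.002
```

```bash
python3 - <<'E'
from plant import env
s=env.get_state();print(s['clock'],s['position'],s['ee_rot'],s['q'],s['force'],s['finger_gap'])
E
```

```text
4.2 [661.59715296 193.44928373 231.57198735] [-89.72103546   0.28757481 -71.69920949] [-16.04370817  31.19573434  -5.80039987  97.07198517   3.47888107
  51.62130417 -94.85674273] [ 0.17930242  1.89460475 -0.48517501] 0.0018072200988548336
```

Request:
{"op": "move_arm", "data": {"targets": [[0.2,0.2,-0.6,0,0],[0.1,0.2,-0.6,0,0],[0,0,-0.6,0,0],[0,0,-0.6,0,0],[0,0,-0.6,0,0],[0,0,-0.6,0,0],[0,0,-0.6,0,0],[0,0,-0.6,0,0],[0,0,-0.6,0,0],[0,0,-0.6,0,0],[0,0,-0.46,0,0],[0,0,0,0,0]]}}

```text
clock: 5.2
position: [664.9, 193.2, 65.9]
ee_rot: [-90.4, -0.0, -72.2]
force: [-2.0, -0.2, 0.1]
finger_gap: -0.004
```

```bash
cat > plan.py <<'E'
import numpy as np
C=np.array([616,34.])
def arc(p,a0,a1,r=172,step=4):
    "rows from p then along circle r about pivot, angles in deg, units of 25 mm"
    th=np.radians(np.arange(a0,a1+.01,step)); P=np.c_[C[0]+r*np.cos(th),C[1]+r*np.sin(th)]
    d=np.diff(np.vstack([p,P]),axis=0)/25
    return [[round(float(x),2),round(float(y),2),0,0,0] for x,y in d]
E
python3 - <<'E'
from plant import env
from plan import *
p=env.get_state()['position'];print(p)
d=p[:2]-C; print(np.hypot(*d),np.degrees(np.arctan2(d[1],d[0])))
a=np.degrees(np.arctan2(d[1],d[0]))
r=arc(p[:2],a+4,168)
for i in range(0,len(r),12): print(r[i:i+12])
E
```

```text
[664.86113918 193.20510099  65.90745028]
166.53430608703263 72.93839029615465
[[-0.4, 0.33, 0, 0, 0], [-0.47, 0.09, 0, 0, 0], [-0.48, 0.06, 0, 0, 0], [-0.48, 0.03, 0, 0, 0], [-0.48, -0.01, 0, 0, 0], [-0.48, -0.04, 0, 0, 0], [-0.47, -0.07, 0, 0, 0], [-0.47, -0.11, 0, 0, 0], [-0.46, -0.14, 0, 0, 0], [-0.45, -0.17, 0, 0, 0], [-0.44, -0.2, 0, 0, 0], [-0.42, -0.23, 0, 0, 0]]
[[-0.4, -0.26, 0, 0, 0], [-0.38, -0.29, 0, 0, 0], [-0.36, -0.31, 0, 0, 0], [-0.34, -0.34, 0, 0, 0], [-0.32, -0.36, 0, 0, 0], [-0.29, -0.38, 0, 0, 0], [-0.26, -0.4, 0, 0, 0], [-0.23, -0.42, 0, 0, 0], [-0.2, -0.44, 0, 0, 0], [-0.17, -0.45, 0, 0, 0], [-0.14, -0.46, 0, 0, 0]]
```

Request:
{"op": "move_arm", "data": {"targets": [[-0.2,0.16,0.2,0,0],[-0.2,0.16,0,0,0],[-0.24,0.05,0,0,0],[-0.24,0.05,0,0,0],[-0.24,0.03,0,0,0],[-0.24,0.03,0,0,0],[-0.24,0.01,0,0,0],[-0.24,0.01,0,0,0],[-0.24,0,0,0,0],[-0.24,0,0,0,0],[-0.24,-0.02,0,0,0],[-0.24,-0.02,0,0,0]]}}

```text
clock: 6.2
position: [597.2, 205.8, 75.0]
ee_rot: [-90.0, -0.0, -72.2]
force: [1.9, -0.7, 2.4]
finger_gap: 0.004
```

Request:
{"op": "move_arm", "data": {"targets": [[-0.24,-0.03,0,0,0],[-0.24,-0.04,0,0,0],[-0.24,-0.05,0,0,0],[-0.24,-0.06,0,0,0],[-0.23,-0.07,0,0,0],[-0.23,-0.07,0,0,0],[-0.23,-0.08,0,0,0],[-0.22,-0.09,0,0,0],[-0.22,-0.1,0,0,0],[-0.22,-0.1,0,0,0],[-0.21,-0.11,0,0,0],[-0.21,-0.12,0,0,0]]}}

```text
clock: 7.2
position: [528.9, 183.4, 74.9]
ee_rot: [-90.0, 0.0, -72.1]
force: [2.6, -1.2, 1.6]
finger_gap: 0.002
```

```bash
python3 - <<'E'
from plant import env,optics
from plan import *
import cv2
s=env.get_state();p=s['position'];d=p[:2]-C;print(s['clock'],p,s['force'],np.hypot(*d),np.degrees(np.arctan2(d[1],d[0])))
im=optics.get_image("top")
cv2.imwrite("pics/t1.png",cv2.resize(im[110:260,130:330,::-1],None,fx=3,fy=3))
for t in ("cup_floor","nipple_mid"):
  for r in optics.spot_point("top",t)[:1]:
    e=np.array(r['centre'][:2])-C;print(t,r,np.hypot(*e),np.degrees(np.arctan2(e[1],e[0]))%360)
E
```

```text
7.2 [528.8993247  183.36509608  74.90654969] [ 2.6301999  -1.17063125  1.64361958] 172.90592692378112 120.24814677202883
cup_floor {'centre': [470.6, 147.6, 60.0], 'confidence': 0.65} 184.5159071733383 141.9997382018606
nipple_mid {'centre': [527.5, 12.9, 107.9], 'confidence': 0.5} 90.98054737140242 193.4100015555018
```

View pics/t1.png

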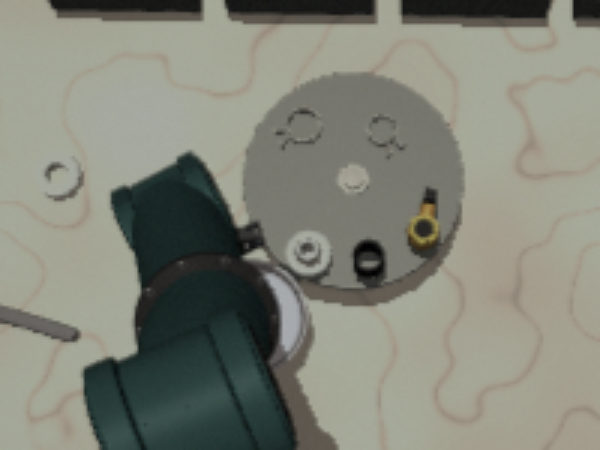

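The view shows the cup coming round under the wrist and the other fittings undisturbed. TCP height is 75 mm, barely below the rim (77), so I'll back off, lower the finger and push on.

```bash
python3 - <<'E'
from plan import *
r=arc([538,188],118,162,step=2)
print([[x[0],x[1]] for x in r])
E
```

```text
[[-0.11, -0.09], [-0.21, -0.12], [-0.21, -0.12], [-0.2, -0.13], [-0.2, -0.14], [-0.19, -0.14], [-0.19, -0.15], [-0.18, -0.16], [-0.18, -0.16], [-0.17, -0.17], [-0.16, -0.18], [-0.16, -0.18], [-0.15, -0.19], [-0.14, -0.19], [-0.14, -0.2], [-0.13, -0.2], [-0.12, -0.21], [-0.12, -0.21], [-0.11, -0.21], [-0.1, -0.22], [-0.09, -0.22], [-0.09, -0.22], [-0.08, -0.23]]
```

Request:
{"op": "move_arm", "data": {"targets": [[0.2,0.12,0,0,0],[0.2,0.12,0,0,0],[0,0,-0.15,0,0],[0,0,-0.15,0,0],[0,0,0,0,0]]}}

```text
clock: 7.77
position: [538.6, 189.5, 66.3]
ee_rot: [-90.1, -0.0, -72.1]
force: [0.7, -0.6, 0.2]
finger_gap: 0.003
```

Request:
{"op": "move_arm", "data": {"targets": [[-0.12,-0.09,0.1,0,0],[-0.21,-0.12,0,0,0],[-0.21,-0.12,0,0,0],[-0.2,-0.13,0,0,0],[-0.2,-0.14,0,0,0],[-0.19,-0.14,0,0,0],[-0.19,-0.15,0,0,0],[-0.18,-0.16,0,0,0],[-0.18,-0.16,0,0,0],[-0.17,-0.17,0,0,0],[-0.16,-0.18,0,0,0],[-0.16,-0.18,0,0,0]]}}

```text
clock: 8.77
position: [484.6, 145.6, 69.8]
ee_rot: [-90.0, 0.0, -72.1]
force: [2.0, 0.2, -0.0]
finger_gap: 0.001
```

Request:
{"op": "move_arm", "data": {"targets": [[-0.15,-0.19,0,0,0],[-0.14,-0.19,0,0,0],[-0.14,-0.2,0,0,0],[-0.13,-0.2,0,0,0],[-0.12,-0.21,0,0,0],[-0.12,-0.21,0,0,0],[-0.11,-0.21,0,0,0],[-0.1,-0.22,0,0,0],[-0.09,-0.22,0,0,0],[-0.09,-0.22,0,0,0],[0,0,0,0,0]]}}

```text
clock: 9.68
position: [453.5, 92.1, 69.7]
ee_rot: [-90.2, -0.1, -72.2]
force: [-0.6, 0.6, 1.1]
finger_gap: -0.001
```

```bash
cat > chk.py <<'E'
from plant import env,optics
from plan import *
import cv2,sys
def chk(cams=("top","side"),things=("cup_floor","nipple_mid")):
  s=env.get_state();p=s['position'];d=p[:2]-C;print(s['clock'],p,s['force'],np.hypot(*d),np.degrees(np.arctan2(d[1],d[0]))%360)
  for c in cams:
    im=optics.get_image(c)
    for t in things:
      for r in optics.spot_point(c,t)[:1]:
        e=np.array(r['centre'][:2])-C;print(c,t,np.round(r['centre']),round(r['confidence'],2),'r,ang',np.hypot(*e),np.degrees(np.arctan2(e[1],e[0]))%360)
  return im
E
python3 -c "
from chk import *
chk()"
```

```text
9.6833 [453.48867887  92.14803385  69.66328534] [-0.57238129  0.62603448  1.10064495] 172.60105253820464 160.31232704252608
top cup_floor [434.  23.  56.] 0.61 r,ang 182.80757642942484 183.32412978138206
top nipple_mid [528.  14. 108.] 0.55 r,ang 90.09372897155491 192.95648316725558
side cup_floor [ 430. -391.    6.] 0.63 r,ang 463.8505901688603 246.41376667347242
side nipple_mid [677.   7.  78.] 0.22 r,ang 66.67908217724658 336.3952232895201
```

Request:
{"op": "move_arm", "data": {"targets": [[-0.07,-0.2,0,0,0],[-0.07,-0.2,0,0,0],[-0.06,-0.2,0,0,0],[-0.05,-0.2,0,0,0],[-0.03,-0.2,0,0,0],[-0.02,-0.13,0,0,0],[0,0,0,0,0],[0,0,0,0,0]]}}

```text
clock: 10.65
position: [447.4, 64.9, 69.9]
ee_rot: [-90.0, -0.0, -72.2]
force: [1.0, -0.9, 1.6]
finger_gap: 0.0
```

Request:
{"op": "move_arm", "data": {"targets": [[-0.1,0.4,0,0,0],[-0.1,0.4,0,0,0],[0,0.4,0.5,0,0],[0,0,0.8,0,0],[0,0,0.8,0,0],[0,0,0.8,0,0],[0,0,0.8,0,0],[0,0,0.8,0,0],[0,0,0.8,0,0],[0,0,0.5,0,0],[0,0,0,0,0]]}}

```text
clock: 11.57
position: [443.4, 96.4, 216.7]
ee_rot: [-89.8, -0.0, -72.1]
force: [0.3, 0.5, -0.1]
finger_gap: 0.0
```

```bash
python3 -c "
from chk import *
chk()
for c in ('top','side'):
  print([np.round(x['centre']) for x in optics.spot_point(c,'station')[:1]])
im=optics.get_image('side')
cv2.imwrite('pics/s2.png',cv2.resize(im[140:290,150:350,::-1],None,fx=3,fy=3))"
```

```text
11.5667 [443.35713709  96.41430505 216.738932  ] [ 0.33256026  0.52511958 -0.06181287] 183.57860330265694 160.12392909126544
top cup_floor [439.  -6.  55.] 0.82 r,ang 181.57436493073575 192.8881851257657
top nipple_mid [530.  11. 110.] 0.46 r,ang 89.48659117432061 195.09226727392402
side cup_floor [438. -11.  55.] 0.55 r,ang 183.50247954728025 194.0665346517356
side nipple_mid [530.  17. 107.] 0.55 r,ang 87.8603437279869 191.15646200307518
[array([619.,  32.,  -1.])]
[array([621.,  38.,   3.])]
```

View pics/s2.png

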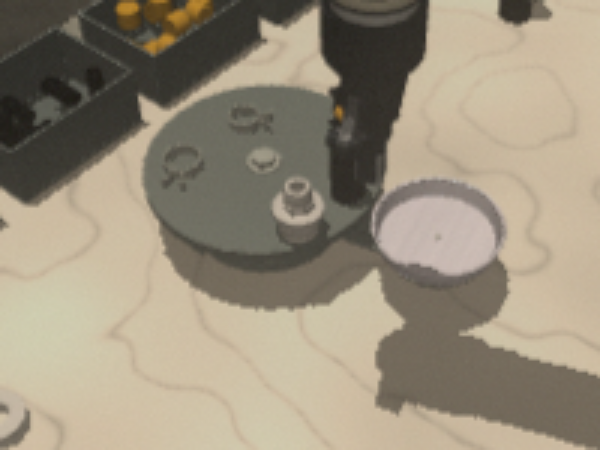

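The side view shows the cup standing empty at the edge (crop ~(437,235)). The finger hangs in front of the nipple, and the reducer stands undisturbed. The cup and nipple are in line with the pivot, 94 mm apart, so step 1 is met. Now I go behind the nipple.

Request:
{"op": "move_arm", "data": {"targets": [[0.6,-0.35,0,-0.5,0],[0.6,-0.35,0,-0.4,0],[0.6,-0.35,0,0,0],[0.6,-0.35,0,0,0],[0.6,-0.35,0,0,0],[0.6,-0.35,0,0,0],[0.6,-0.35,0,0,0],[0.6,-0.35,0,0,0],[0.2,-0.12,0,0,0],[0,0,0,0,0],[0,0,0,0,0]]}}

```text
clock: 12.93
position: [567.3, 22.7, 214.4]
ee_rot: [-90.1, 0.0, -76.7]
force: [0.2, -0.3, -0.2]
finger_gap: 0.003
```

Request:
{"op": "move_arm", "data": {"targets": [[0,0,-0.6,0,0],[0,0,-0.6,0,0],[0,0,-0.6,0,0],[0,0,-0.6,0,0],[0,0,-0.6,0,0],[0,0,-0.6,0,0],[0,0,-0.6,0,0],[0,0,-0.4,0,0],[0,0,-0.3,0,0],[0,0,-0.15,0,0],[0,0,0,0,0],[0,0,0,0,0]]}}

```text
clock: 13.93
position: [567.8, 23.1, 88.9]
ee_rot: [-90.0, -0.0, -76.6]
force: [-0.2, 0.8, 1.1]
finger_gap: 0.0
```

```bash
python3 -c "
from chk import *
chk(('side',))
im=optics.get_image('side')
cv2.imwrite('pics/s3.png',cv2.resize(im[140:290,150:350,::-1],None,fx=3,fy=3))"
```

```text
13.9333 [567.81975153  23.10322872  88.8700787 ] [-0.24346008  0.82354812  1.10676931] 49.39712508486184 192.74399742804192
side cup_floor [438. -10.  54.] 0.89 r,ang 182.9204471894818 193.9830652205881
side nipple_mid [439.  -9.  52.] 0.68 r,ang 181.66540672345963 193.56197681942277
```

View pics/s3.png

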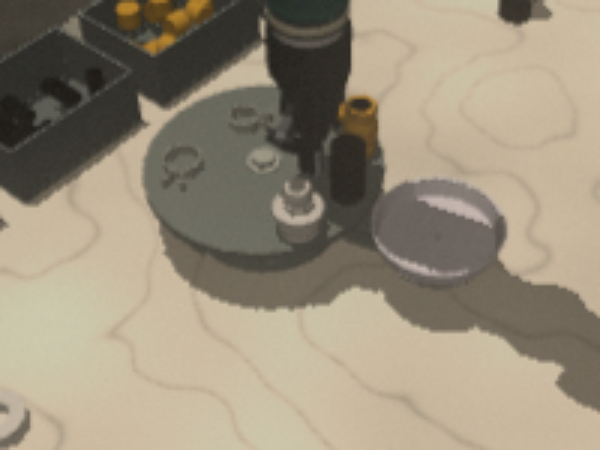

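The nipple still stands (crop (348,168)). The finger is behind it, by the reducer, clear of everything. Next I slide the nipple low and slowly towards the edge.

Request:
{"op": "move_arm", "data": {"targets": [[-0.12,-0.03,0,0,0],[-0.12,-0.03,0,0,0],[-0.12,-0.03,0,0,0],[-0.12,-0.03,0,0,0],[-0.1,-0.025,0,0,0],[-0.1,-0.025,0,0,0],[-0.1,-0.025,0,0,0],[-0.1,-0.025,0,0,0],[-0.1,-0.025,0,0,0],[-0.1,-0.025,0,0,0],[0,0,0,0,0]]}}

```text
clock: 15.05
position: [539.6, 15.9, 88.4]
ee_rot: [-90.1, 0.0, -76.6]
force: [1.4, 0.3, -0.3]
finger_gap: 0.002
```

```bash
python3 -c "
from chk import *
chk()
im=optics.get_image('side')
cv2.imwrite('pics/s4.png',cv2.resize(im[140:290,150:350,::-1],None,fx=3,fy=3))"
```

```text
15.05 [539.58451129  15.87777595  88.40115023] [ 1.36296501  0.33201225 -0.32197104] 78.53497258733535 193.34144068018736
top cup_floor [490. 466.  -2.] 0.47 r,ang 449.3801286216381 106.21685484557375
side nipple_mid [510.  10. 107.] 0.79 r,ang 108.62987618514529 192.8720633898495
```

View pics/s4.png

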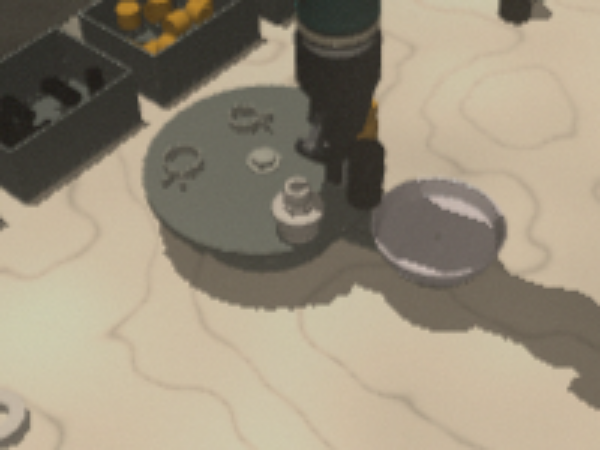

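The nipple still stands, slid to the edge: middle at about r = 111 mm, in line with the cup. Now I back off, raise the finger and tip it from high up, slowly.

Request:
{"op": "move_arm", "data": {"targets": [[0.1,0.025,0,0,0],[0.1,0.025,0,0,0],[0,0,0.4,0,0],[0,0,0.4,0,0],[0,0,0.4,0,0],[0,0,0.3,0,0],[0,0,0,0,0],[0,0,0,0,0]]}}

```text
clock: 16.07
position: [546.1, 17.5, 127.1]
ee_rot: [-89.9, -0.0, -76.6]
force: [-0.6, 0.5, 0.1]
finger_gap: -0.001
```

Request:
{"op": "move_arm", "data": {"targets": [[-0.1,-0.025,0,0,0],[-0.1,-0.025,0,0,0],[-0.1,-0.025,0,0,0],[-0.1,-0.025,0,0,0],[-0.1,-0.025,0,0,0],[-0.1,-0.025,0,0,0],[-0.1,-0.025,0,0,0],[-0.1,-0.025,0,0,0],[0,0,0,0,0],[0,0,0,0,0]]}}

```text
clock: 16.9
position: [525.3, 12.4, 126.0]
ee_rot: [-90.0, 0.0, -76.6]
force: [0.7, 0.9, 1.3]
finger_gap: -0.001
```

```bash
python3 -c "
from chk import *
chk()
im=optics.get_image('side')
cv2.imwrite('pics/s5.png',cv2.resize(im[140:290,150:350,::-1],None,fx=3,fy=3))"
```

```text
16.9 [525.34753931  12.37078497 126.0049149 ] [0.73043142 0.89429461 1.27471603] 93.19705774332363 193.41958749790027
side cup_floor [440. -13.  54.] 0.87 r,ang 182.6249161533004 194.880893594611
side nipple_mid [505.  10. 112.] 0.73 r,ang 113.30635463203289 192.07356650428176
```

View pics/s5.png

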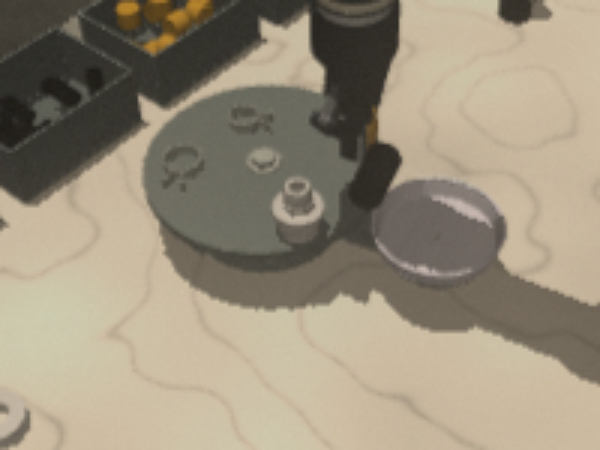

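The nipple leans over the cup at roughly 20–25° (crop (375,177)), still held by the finger. A few more millimetres should do it.

Request:
{"op": "move_arm", "data": {"targets": [[-0.1,-0.025,0,0,0],[-0.1,-0.025,0,0,0],[-0.1,-0.025,0,0,0],[-0.1,-0.025,0,0,0],[0,0,0,0,0],[0,0,0,0,0],[0,0,0,0,0],[0,0,0,0,0]]}}

```text
clock: 17.92
position: [515.8, 10.0, 126.1]
ee_rot: [-90.0, -0.0, -76.6]
force: [0.1, 0.3, -0.4]
finger_gap: 0.002
```

```bash
python3 -c "
from chk import *
chk()
im=optics.get_image('side')
cv2.imwrite('pics/s6.png',cv2.resize(im[140:290,150:350,::-1],None,fx=3,fy=3))"
```

```text
17.9167 [515.8119479    9.98124873 126.07733854] [ 0.08683064  0.28752127 -0.3612452 ] 103.0269197605738 193.48146714810684
side cup_floor [438. -12.  55.] 0.58 r,ang 183.38552287462608 194.4302830873567
side nipple_mid [462.  -2.  70.] 0.73 r,ang 158.00901872994464 193.09517851409095
```

View pics/s6.png

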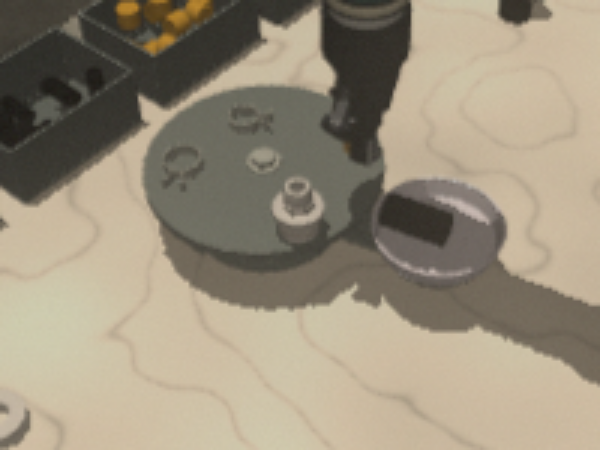

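The nipple lies down in the cup, resting against its inner wall, about 26 mm from centre and around z 70–74. Now I lift clear, go round to the trailing side and push the arm home.

Request:
{"op": "move_arm", "data": {"targets": [[0.1,0,0.7,0,0],[0,0,0.8,0,0],[0,0,0.8,0,0],[0,0,0.8,0,0],[0,0,0.5,0,0],[-0.6,0.7,0,0,0],[-0.6,0.7,0,0,0],[-0.6,0.7,0,0,0],[-0.6,0.7,0,0,0],[-0.5,0.6,0,0,0],[0,0,0,0,0],[0,0,0,0,0]]}}

```text
clock: 19.27
position: [445.2, 95.6, 216.2]
ee_rot: [-90.0, -0.0, -76.5]
force: [0.4, -0.1, 0.6]
finger_gap: -0.006
```

Request:
{"op": "move_arm", "data": {"targets": [[0,0,-0.6,0,0],[0,0,-0.6,0,0],[0,0,-0.6,0,0],[0,0,-0.6,0,0],[0,0,-0.6,0,0],[0,0,-0.6,0,0],[0,0,-0.6,0,0],[0,0,-0.6,0,0],[0,0,-0.6,0,0],[0,0,-0.3,0,0],[0,0,-0.14,0,0],[0,0,0,0,0]]}}

```text
clock: 20.27
position: [446.0, 94.3, 69.5]
ee_rot: [-90.1, -0.0, -76.7]
force: [0.3, 0.0, 1.1]
finger_gap: -0.002
```

```bash
python3 -c "
import plan
plan.C[:]=(617,35)
from chk import *
chk()
p=env.get_state()['position'][:2]
a=np.degrees(np.arctan2(*(p-C)[::-1]))%360
r=arc(p,a+2,266,step=2)
for i in range(0,len(r),12): print([x[:2] for x in r[i:i+12]])
"
```

```text
20.2667 [445.98752079  94.33291201  69.47723409] [0.29207228 0.03672906 1.10649813] 181.01287935663913 160.86574319514122
top cup_floor [438.  -3.  60.] 0.76 r,ang 182.52084812426224 192.0487152482597
top nipple_mid [460.  -2.  73.] 0.53 r,ang 161.0604855326098 193.2079284627791
side cup_floor [443. -10.  55.] 0.84 r,ang 180.18726370085093 194.56067531645422
side nipple_mid [461.  -2.  72.] 0.64 r,ang 160.25882191005897 193.23847275999609
[[0.27, -0.35], [-0.07, -0.23], [-0.06, -0.23], [-0.05, -0.23], [-0.04, -0.24], [-0.03, -0.24], [-0.03, -0.24], [-0.02, -0.24], [-0.01, -0.24], [-0.0, -0.24], [0.01, -0.24], [0.02, -0.24]]
[[0.02, -0.24], [0.03, -0.24], [0.04, -0.24], [0.05, -0.24], [0.06, -0.23], [0.06, -0.23], [0.07, -0.23], [0.08, -0.23], [0.09, -0.22], [0.1, -0.22], [0.1, -0.22], [0.11, -0.21]]
[[0.12, -0.21], [0.13, -0.2], [0.13, -0.2], [0.14, -0.2], [0.15, -0.19], [0.15, -0.18], [0.16, -0.18], [0.17, -0.17], [0.17, -0.17], [0.18, -0.16], [0.18, -0.16], [0.19, -0.15]]
[[0.19, -0.14], [0.2, -0.14], [0.2, -0.13], [0.21, -0.12], [0.21, -0.11], [0.22, -0.11], [0.22, -0.1], [0.22, -0.09], [0.23, -0.08], [0.23, -0.08], [0.23, -0.07], [0.23, -0.06]]
[[0.23, -0.05], [0.24, -0.04], [0.24, -0.03], [0.24, -0.03]]
```

Request:
{"op": "move_arm", "data": {"targets": [[0.13,-0.17,0,0,0],[0.14,-0.18,0,0,0],[-0.04,-0.12,0,0,0],[-0.03,-0.11,0,0,0],[-0.03,-0.12,0,0,0],[-0.03,-0.11,0,0,0],[-0.05,-0.23,0,0,0],[-0.04,-0.24,0,0,0],[-0.03,-0.24,0,0,0],[-0.03,-0.24,0,0,0],[-0.02,-0.24,0,0,0],[-0.01,-0.24,0,0,0]]}}

```text
clock: 21.57
position: [444.8, 38.3, 70.1]
ee_rot: [-90.0, 0.0, -76.6]
force: [1.6, 1.5, -0.2]
finger_gap: -0.0
```

Request:
{"op": "move_arm", "data": {"targets": [[0,-0.24,0,0,0],[0.01,-0.24,0,0,0],[0.02,-0.24,0,0,0],[0.02,-0.24,0,0,0],[0.03,-0.24,0,0,0],[0.04,-0.24,0,0,0],[0.05,-0.24,0,0,0],[0.06,-0.23,0,0,0],[0.06,-0.23,0,0,0],[0.07,-0.23,0,0,0],[0.08,-0.23,0,0,0],[0.09,-0.22,0,0,0]]}}

```text
clock: 22.57
position: [458.3, -32.0, 70.1]
ee_rot: [-90.0, 0.0, -76.6]
force: [1.6, 1.7, 0.7]
finger_gap: -0.001
```

```bash
python3 -c "
import plan
plan.C[:]=(617,35)
from chk import *
chk()"
```

```text
22.5667 [458.29626688 -31.98949247  70.07628664] [1.60032725 1.65573917 0.74180929] 172.26278474472812 202.88480627173394
top cup_floor [483. -92.  56.] 0.78 r,ang 184.34234456575624 223.41740332231296
top nipple_mid [679.  95.  76.] 0.36 r,ang 86.70282579016668 44.06540460377038
side cup_floor [488. -99.  55.] 0.85 r,ang 186.3498054734697 225.97839068925512
side nipple_mid [505. -82.  73.] 0.42 r,ang 162.25196454896934 226.29854855845963
```

Request:
{"op": "move_arm", "data": {"targets": [[0.1,-0.22,0,0,0],[0.1,-0.22,0,0,0],[0.11,-0.21,0,0,0],[0.12,-0.21,0,0,0],[0.13,-0.2,0,0,0],[0.13,-0.2,0,0,0],[0.14,-0.2,0,0,0],[0.15,-0.19,0,0,0],[0.15,-0.18,0,0,0],[0.16,-0.18,0,0,0],[0.17,-0.17,0,0,0],[0.17,-0.17,0,0,0]]}}

```text
clock: 23.87
position: [499.2, -90.4, 70.0]
ee_rot: [-90.0, 0.0, -76.6]
force: [0.4, 2.4, 0.3]
finger_gap: -0.005
```

Request:
{"op": "move_arm", "data": {"targets": [[0.18,-0.16,0,0,0],[0.18,-0.16,0,0,0],[0.19,-0.15,0,0,0],[0.19,-0.14,0,0,0],[0.2,-0.14,0,0,0],[0.2,-0.13,0,0,0],[0.21,-0.12,0,0,0],[0.21,-0.11,0,0,0],[0.22,-0.11,0,0,0],[0.22,-0.1,0,0,0],[0,0,0,0,0],[0,0,0,0,0]]}}

```text
clock: 24.87
position: [548.7, -124.8, 69.9]
ee_rot: [-90.0, -0.1, -76.7]
force: [-0.4, 0.4, -0.1]
finger_gap: -0.002
```

```bash
python3 -c "
import plan
plan.C[:]=(617,35)
from chk import *
chk()"
```

```text
24.8667 [ 548.74089983 -124.76677912   69.91234689] [-0.37508968  0.43353429 -0.12398674] 173.73752751235943 246.86578486390448
top cup_floor [ 619. -148.   55.] 0.56 r,ang 182.60988472697747 270.59615581885873
side cup_floor [ 614. -424.    1.] 0.71 r,ang 458.81115941092804 269.60038465243457
side nipple_mid [552. -39.  76.] 0.7 r,ang 98.16440291673963 228.92388932275293
```

Request:
{"op": "move_arm", "data": {"targets": [[0.15,-0.06,0,0,0],[0.15,-0.06,0,0,0],[0.15,-0.05,0,0,0],[0.15,-0.05,0,0,0],[0.15,-0.05,0,0,0],[0.15,-0.04,0,0,0],[0.15,-0.04,0,0,0],[0.15,-0.04,0,0,0]]}}

```text
clock: 25.83
position: [577.3, -132.4, 69.7]
ee_rot: [-90.2, 0.1, -76.6]
force: [-6.7, 4.3, 4.6]
finger_gap: 0.0
```

Request:
{"op": "move_arm", "data": {"targets": [[0.1,-0.02,0,0,0],[0.1,-0.02,0,0,0],[0.1,-0.02,0,0,0]]}}

```text
clock: 26.08
position: [577.8, -132.5, 69.3]
ee_rot: [-91.0, 0.4, -76.6]
force: [-15.7, 6.5, 15.5]
finger_gap: -0.005
```

Request:
{"op": "move_arm", "data": {"targets": [[0.1,-0.02,0,0,0],[0.1,-0.01,0,0,0]]}}

```text
clock: 26.25
position: [577.9, -132.6, 69.1]
ee_rot: [-91.5, 0.5, -76.6]
force: [-22.0, 7.2, 21.5]
finger_gap: -0.003
```

The tool stopped moving and the force climbed to about 31 N, so the arm is against its stop. I back off straight away.

Request:
{"op": "move_arm", "data": {"targets": [[-0.3,0.06,0,0,0],[-0.3,0.06,0,0,0],[-0.3,0.03,0,0,0],[-0.3,0,0,0,0],[-0.3,0,0,0,0],[-0.3,0,0,0,0],[0,0,0,0,0]]}}

```text
clock: 26.83
position: [544.1, -132.1, 69.9]
ee_rot: [-90.1, 0.0, -76.7]
force: [-1.2, 0.2, 0.9]
finger_gap: -0.002
```

Request:
{"op": "move_arm", "data": {"targets": [[0,-0.2,0.6,0,0],[-0.2,-0.3,0.8,0,0],[-0.2,-0.5,0.8,0,0],[-0.2,-0.5,0.8,0,0],[-0.2,-0.8,0.8,0,0],[-0.2,-0.8,0.8,0,0],[-0.2,-0.8,0.8,0,0],[-0.2,-0.8,0.5,0,0],[-0.2,-0.8,0,0,0],[0,-0.8,0,0,0],[0,0,0,0,0],[0,0,0,0,0]]}}

```text
clock: 27.83
position: [506.0, -290.6, 217.6]
ee_rot: [-90.0, -0.0, -76.8]
force: [0.8, 0.6, -0.8]
finger_gap: -0.0
```

```bash
python3 -c "
import plan
plan.C[:]=(617,35)
from chk import *
chk(things=('cup_floor','nipple_mid','valve','reducer'))
a=optics.get_image('top')[110:260,160:360,::-1];b=optics.get_image('side')[120:270,150:350,::-1]
cv2.imwrite('pics/f.png',np.hstack([cv2.resize(v,None,fx=2,fy=2) for v in (a,b)]))"
```

```text
27.8333 [ 505.96899542 -290.56505337  217.5822551 ] [ 0.84930938  0.61201556 -0.76152672] 343.9774526812362 251.16852355286204
top cup_floor [ 648. -147.   58.] 0.64 r,ang 184.88591076661302 279.77819472630733
top nipple_mid [ 642. -133.   74.] 0.69 r,ang 170.0231160754325 278.6257447124858
top valve [563. -34.  74.] 0.56 r,ang 88.1800430936615 231.90846281259016
top reducer [538.  81.  72.] 0.61 r,ang 91.24384910776173 149.72548275517968
side cup_floor [ 649. -155.   53.] 0.88 r,ang 192.6262962318489 279.47210214810525
side nipple_mid [ 647. -132.   72.] 0.53 r,ang 169.2972829079073 280.2412786921341
side valve [553. -37.  79.] 0.64 r,ang 96.26634926078789 228.41094495535575
side reducer [538.  83.  78.] 0.76 r,ang 92.71213512804027 149.03624346792648
```

View pics/f.png

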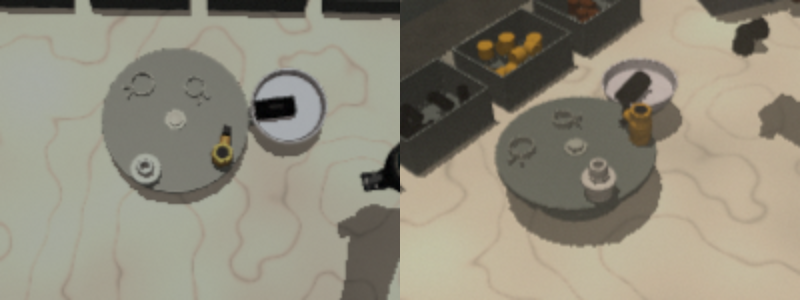

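The nipple lies in the cup and the fittings haven't moved. The cup stands at 279.6°, though, and would be at 287° if the arm started exactly on its left stop. I'll check that it was the stop and not a snag by pushing gently at a different, more outward point.

Request:
{"op": "move_arm", "data": {"targets": [[0.4,0.64,0,0,0],[0.4,0.64,0,0,0],[0.4,0.64,0,0,0],[0.4,0.64,0,0,0],[0.4,0.64,0,0,0],[0.3,0.6,0,0,0],[0,0,-0.5,0,0],[0,0,-0.7,0,0],[0,0,-0.7,0,0],[0,0,-0.7,0,0],[0,0,-0.7,0,0],[0,0,-0.7,0,0]]}}

```text
clock: 29.43
position: [563.8, -194.1, 116.8]
ee_rot: [-90.0, -0.0, -76.6]
force: [1.4, -0.4, -0.6]
finger_gap: -0.004
```

Request:
{"op": "move_arm", "data": {"targets": [[0,0,-0.7,0,0],[0,0,-0.6,0,0],[0,0,-0.4,0,0],[0,0,-0.2,0,0],[0,0,0,0,0],[0.2,0.03,0,0,0],[0.2,0.03,0,0,0],[0.1,0.02,0,0,0],[0.1,0.02,0,0,0],[0.1,0.02,0,0,0]]}}

```text
clock: 30.27
position: [582.0, -191.0, 70.7]
ee_rot: [-89.9, -0.0, -76.6]
force: [0.1, 0.2, 0.0]
finger_gap: -0.0
```

Request:
{"op": "move_arm", "data": {"targets": [[0.1,0.02,0,0,0],[0.1,0.02,0,0,0]]}}

```text
clock: 30.43
position: [586.4, -190.0, 70.2]
ee_rot: [-90.0, -0.0, -76.6]
force: [0.0, -0.9, 0.6]
finger_gap: 0.0
```

Request:
{"op": "move_arm", "data": {"targets": [[0.1,0.02,0,0,0],[0.1,0.02,0,0,0]]}}

```text
clock: 30.6
position: [587.3, -190.0, 69.5]
ee_rot: [-90.5, 0.1, -76.7]
force: [-8.0, -3.7, 5.0]
finger_gap: 0.001
```

Request:
{"op": "move_arm", "data": {"targets": [[0.1,0.02,0,0,0]]}}

```text
clock: 30.68
position: [587.7, -190.3, 69.2]
ee_rot: [-90.7, 0.1, -76.7]
force: [-10.1, -2.2, 6.5]
finger_gap: -0.001
```

Request:
{"op": "move_arm", "data": {"targets": [[0.1,0.02,0,0,0]]}}

```text
clock: 30.77
position: [588.0, -190.5, 68.9]
ee_rot: [-91.0, 0.1, -76.8]
force: [-13.9, -4.5, 9.2]
finger_gap: 0.003
```

The arm is blocked here too, 15 N at a clearly different contact point against 1–2 N to turn it, so it is the stop. I retreat.

Request:
{"op": "move_arm", "data": {"targets": [[-0.3,-0.05,0,0,0],[-0.3,-0.05,0,0,0],[-0.4,-0.06,0,0,0],[-0.4,-0.06,0,0,0],[0,-0.2,0.6,0,0],[0,-0.3,0.8,0,0],[0,-0.5,0.8,0,0],[0,-0.5,0.8,0,0],[0,-0.8,0.8,0,0],[0,-0.8,0.8,0,0],[0,-0.8,0.8,0,0],[0,0,0,0,0]]}}

```text
clock: 31.77
position: [562.6, -297.9, 209.4]
ee_rot: [-89.6, -0.5, -77.0]
force: [0.5, -1.0, 0.7]
finger_gap: -0.003
```

Request:
{"op": "move_arm", "data": {"targets": [[0,0,0,0,0],[0,0,0,0,0],[0,0,0,0,0],[0,0,0,0,0]]}}

```text
clock: 32.1
position: [560.6, -289.0, 203.7]
ee_rot: [-90.1, 0.1, -76.5]
force: [-0.4, -1.2, 1.0]
finger_gap: 0.005
```

```bash
python3 -c "
import plan
plan.C[:]=(617,35)
from chk import *
chk()
a=optics.get_image('top')[110:260,160:360,::-1];b=optics.get_image('side')[120:270,150:350,::-1]
cv2.imwrite('pics/g.png',np.hstack([cv2.resize(v,None,fx=2,fy=2) for v in (a,b)]))"
```

```text
32.1 [ 560.59259267 -288.95535542  203.74054031] [-0.40491678 -1.16097026  1.00612055] 328.82954232239416 260.12263219827
top cup_floor [ 648. -144.   55.] 0.58 r,ang 181.5798722325798 279.6698207287149
top nipple_mid [ 645. -129.   75.] 0.62 r,ang 166.40483767006293 279.5472299400513
side cup_floor [ 650. -153.   54.] 0.76 r,ang 191.2167618175771 279.8465543297253
side nipple_mid [ 643. -130.   73.] 0.65 r,ang 167.49364167036313 279.0686589321248
```

View pics/g.png

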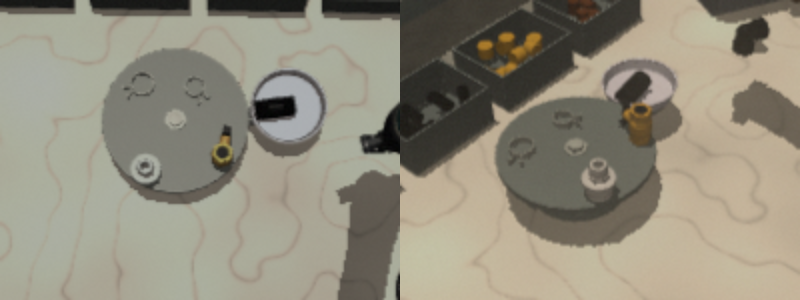

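The cup is at the same 279.7°. The nipple lies level in it, about 20 mm from centre and about 74 mm above the bench. The valve and reducer are untouched and the robot is clear. I hand in.

```bash
python3 -c "
from plant import env
print(env.close_job())"
```

```text
the job is handed in; nothing more can be done
None
```

The nipple is lying in the cup and the swing arm is home against its right stop. I handed the job in at about 32 s, and it reported no verdict.

**What I did:** I pushed the cup round to the edge in front of the nipple, about 94 mm from it. I slid the nipple low to the edge, tipped it into the cup with the fingertip, then pushed the arm on until it stopped.

**Last checks:**
- **Nipple:** both cameras put its middle about 73–75 mm above the bench. That matches lying flat on the cup floor (74.5 mm). It is roughly 15–25 mm from the cup centre, within the 40 mm allowed.
- **Other fittings:** the valve and reducer stand where they were, and the clamps look unmoved in the final pictures. I did not re-measure the wrench, jar, elbow or spool; the tool stayed well clear of them.
- **Robot:** the tool is well clear and touches nothing.

**What disagreed:**
- **Stop angle:** the cup stopped at about 279.7° round the pivot, while its starting angle suggested up to 287° if the arm began exactly on its left stop. It blocked at that angle under about 31 N and again under about 17 N from a different point, against 1–2 N to turn it. I therefore took it as the stop, but could not read the joint directly.
- **Force:** the first push against the stop peaked at about 31 N at the wrist, closer to the 36 N limit than I intended.
- **Network misses:** the networks mislabelled or missed the cup or nipple a few times when the arm hid them. I ignored those readings.

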